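Hold a slide carrier in the reader slot

ROBOT

A 6-joint arm with a two-finger parallel gripper is mounted at the origin on the work surface. World frame = base frame: x ahead of the robot, y to its left, z up, the work surface at z = 0. Lengths are in mm, angles in degrees, forces in N, time in s.
With the tool pointing down it reaches from about 300 to 850 mm from the base axis. Payload 4.2 kg.
Tool frame: the origin (TCP) lies at the very end of the fingers, on their centre line; the grasp point (between the pads) lies 19 mm behind it (env.grasp_offset is the distance from the TCP to the grasp point, in mm); z points along the fingers, y is the line along which they close (so a half turn about z gives the same grasp; the last joint's range is limited). The gripper opens to 91 mm and grips with 3 to 60 N. Pads are 32 mm wide; open, the fingers measure 118 mm over their backs; the gripper's body (76 mm by 178 mm) begins 60 mm behind the grasp point.
Start: joints at [-64.802, 18.312, 89.639, -0, 72.044, -1.146], TCP at [255.174, -515.299, 180.776] pointing down, gripper open.
Joint ranges: [-177.97, 177.97], [-48.28, 115.42], [12.27, 149.76], [-77.06, 257.06], [2.81, 150.46], [-146.56, 146.56]. Speed limits (degrees/s): [147.25, 147.25, 180, 180, 180, 180].

INTERFACE

Orientations are given as [roll, pitch, yaw] about the fixed x, y, z axes, in that order (R = Rz(yaw) Ry(pitch) Rx(roll)).
In Python, from workcell import env gives the robot as it stands. The module is installed in compiled form; this text tells all that it offers.
- The arm moves only by the tool send_rows, never from a script. Its argument "motion" is a list of rows, each an object of numbers: "tx", "ty", "tz": the shift along the tool's x, y, z in units of 500 mm (1.0 is 500 mm); "rx", "ry", "rz": the turn, a rotation vector about the tool's x, y, z in units of 30 degrees (1.0 is 30 degrees); "gripper": the closure, from -1 (fully open) to 1 (shut). In form: [{"tx": .., "ty": .., "tz": .., "rx": .., "ry": .., "rz": .., "gripper": ..}, ...]. A call has 1 to 12 rows; each row shifts and turns the commanded pose from where the row before left it, along the tool's axes as they then stand; what a row does not reach is not made up. A row lasts 1/8 s, in which the tool goes at most 62.5 mm and 10.7 degrees, less where a joint would pass 70% of its speed; a pose out of reach is approached as far as the arm can. A call with a number of a shift or a turn outside -1 to 1 is refused whole. A call with a gripper value outside its range is refused whole. The fingers move at their own pace and stop on an object; "grip_force" is the grip in N (left out, the last holds). Time passes only in rows, so rows that do not move let the fingers close. It gives the time, the measured TCP pose, the force, the opening and the grip force at its end, in the units of the state.
- env.state(): the state, without advancing time (a new reading comes with each control period).
- env.grab_frame(name): name is "scene" or "top"; returns a dict with "frame" (480x640x3 uint8, red, green, blue), "vertical_fov" (degrees; the focal length in pixels is half the picture's height over the tangent of half this angle, whatever the lens; pixels are square), "cx", "cy" (the principal point, pixels), "k1" (the pictures are not rectified: a ray, as slopes to the right and down, at radius r is drawn at 1 + k1 r^2 times it, then the intrinsics apply), "rvec" (rotation vector, rad) and "tvec" (3), from world to camera coordinates, as OpenCV has them. Camera axes: x right, y down, z forward; pixel columns grow to the right and rows downward; lengths in mm; the calibration is good to about 2 mm. A picture is of the moment at which its call begins. There is no depth.
- env.job_done(): hands the job in; it is judged then, once.
The state is a dict: "time_s": time; "qpos": joint angles; "qvel": joint speeds; "effort": joint torques, N m; "ee_pos": TCP position; "ee_rot": TCP orientation; "force": force on the tool from outside, world axes, zero at the start; "torque": the same for the moment, N m; "gripper_width": finger opening in mm; "gripper_force": force on a finger pad.
Only numpy, scipy, OpenCV 4.12 (cv2) and the standard library are available. Lean on these libraries where they do the work, as an engineer would, in place of code of your own. Each camera call takes 0.05 s, during which the arm holds its last target. There are 200 camera calls.

TASK

A red-capped jar has been left standing on the slot of the green-lidded reader: first move it away and stand it upright on the black mat. Then take the blue-handled slide carrier out of the wooden rack, pass its blade down through the slot until the red line on the blade is level with the top of the reader, and finish while still holding it there, upright and still (let go, it would drop too deep). Leave the yellow carrier and the small dish on the reader where they are.

Things in the scene. Friction and masses are not known exactly. Their poses are not given: they have to be found in the camera images.
- slot (a point): Centre of the slot's mouth, level with the flat top of the reader. The reader is a fixed white box 180 (x) x 200 (y) x 100 mm high with a green lid; its axes are the box's own. In the lid's middle a flush bare-metal plate 56 x 84 mm carries the slot: 8 mm wide along x, 36 mm long along y, upright-walled through the 12 mm lid with a 2 mm chamfer at the mouth; below, the box is hollow down to the table. The reader varies in place and yaw.
- jar_center (a point): Centre, half-way up, of the loose sample jar: plain upright cylinder 36 mm across, 75 mm tall, white label, red screw cap, about 70 g. It stands on the reader's lid over the slot. z along its axis.
- mat: Fixed black mat lying on the table, 140 (x) x 160 (y) x 2 mm thick; origin at the centre of its underside. Left or right of the reader, opposite the rack.
- rack: Fixed wooden rack 80 (x) x 180 (y) x 45 mm high; origin at the centre of its underside. Two slots 9 (x) x 37 (y) x 40 mm deep at y = +45 and -45 mm each hold one carrier upright; which is where varies.
- blue_carrier_grip (a point): Centre of the blue handle of the loose slide carrier to be used: about 80 g, total height 120 mm. Handle: block 14 (x, thickness) x 34 (y) x 40 (z) mm. Below it a flat white blade 6 (x) x 34 (y) mm, 80 mm long, with an amber window on each face. The blade's lower end is 100 mm below this point. Symmetric: either way round is good. z up along the carrier.
- red_line (a point): Centre of the blade of the blue carrier at the middle of the 3 mm high red line around it: 32 mm below blue_carrier_grip, 12 mm below the handle's underside, 68 mm above the blade's lower end. Same axes as the carrier.
- yellow_carrier_grip (a point): Centre of the yellow handle of the other carrier, in the rack's other slot, of the same make and size. Not to be disturbed.
- lid_dish: Small closed Petri dish, 55 mm across, 15 mm tall, on the reader's lid 66 mm from the slot's centre, beyond one end of the slot; origin under its centre. Bystander.

How it is judged (in metres and radians):
On the way, in this order (a step that is already met when the one before it is completed fails the run):
1. the red-capped jar stands upright on the black mat, let go (x of jar_center in the frame of mat between -0.07 and 0.07 m and y of jar_center in the frame of mat between -0.08 and 0.08 m and height (world z) of jar_center between 0.034 and 0.046 m and angle between jar_center's own z axis and vertical below 0.12 rad and linear speed of jar below 0.02 m/s and contact force between the fingers and jar below 0.05 N), for 0.2 s.
2. after that, the blue carrier is lifted out of the rack (distance of blue_carrier_grip from where it was at the start of the episode above 0.05 m and contact force between the fingers and blue_carrier above 1 N), for 0.1 s.
At the end, for the whole second after the job is handed in: Blue carrier still gripped (over 1 N), at rest, blade in the slot: red line within 6 mm of the reader's top and 4 mm of the slot's centre each way, upright within 0.1 rad, turned with the slot within 0.15 rad. Jar upright on the mat (centre within its edges), let go (all of step 1 and x of red_line in the frame of slot between -0.004 and 0.004 m and y of red_line in the frame of slot between -0.004 and 0.004 m and z of red_line in the frame of slot between -0.006 and 0.006 m and angle between red_line's own z axis and vertical below 0.1 rad and angle between the x axis of red_line and the x axis of slot, either way round below 0.15 rad and contact force between the fingers and blue_carrier above 1 N and linear speed of blue_carrier below 0.02 m/s and contact force between blue_carrier and rack below 0.1 N); the arm keeps its last pose, push and grip.
It fails at once if the yellow carrier is moved more than 25 mm (distance of yellow_carrier_grip from where it was at the start of the episode above 0.025 m).
It fails at once if the small dish on the reader is moved more than 25 mm (distance of lid_dish from where it was at the start of the episode above 0.025 m).
It also fails if it takes over 64 s, if anything falls off the work surface, if the arm or the gripper's body presses on something with over 40 N, if the wrist force passes 120 N, or if a joint passes its speed limit or range.

## Working session

There is one attempt and no reset: what is moved stays moved. The work goes in short steps, Python scripts to look and compute and a tool call to move; the robot and the scene stay as the last step left them, time stands still between calls to the robot, and variables do not carry over. Pictures are saved under pics/ and viewed, at most 10 in all, crops included, and the job is handed in when it is done.

Besides the shell and the picture viewer there is one more tool, called after "Emit:" as name(argument=value, ...) on one line, values as JSON. send_rows: Moves the arm, as the interface text tells. Shifts and turns lie within -1 to 1; 1 stands for 500 mm of shift or 30 degrees of turn. Its arguments: {"type":"object","properties":{"motion":{"type":"array"},"grip_force":{"type":"number"}},"required":["motion"]}

```bash
mkdir -p pics; python3 - <<'E'
from workcell import env
import cv2
for n in("scene","top"):
    f=env.grab_frame(n); cv2.imwrite(f"pics/{n}0.png",f["frame"][:,:,::-1]); print({k:v for k,v in f.items() if k!="frame"})
print(env.state(), env.grasp_offset)
E
```

```text
{'vertical_fov': 55.15207453881093, 'cx': 317.77623962034545, 'cy': 239.60887613377008, 'k1': -0.10314095840714001, 'rvec': array([ 1.64400577,  1.99321381, -0.77775837]), 'tvec': array([  71.65002562, -332.91582172, 1443.53574884])}
{'vertical_fov': 47.789880156286046, 'cx': 304.9020232337586, 'cy': 237.64367698274168, 'k1': -0.1309829290895453, 'rvec': array([ 2.16176387, -2.21560866,  0.09213583]), 'tvec': array([  25.37907468,  542.48862379, 1174.26981006])}
{'time_s': 0.1, 'qpos': array([-6.48020530e+01,  1.83468644e+01,  8.96978880e+01, -2.30302385e-03,
        7.20437442e+01, -1.14469785e+00]), 'qvel': array([ 0.0470818 , -0.02929562, -0.17683513,  0.13176212, -0.07159612,
       -0.08248188]), 'effort': array([ 4.20868373e-04, -4.13333702e+01, -2.32509685e+01,  7.29173748e-02,
        4.22173133e-02, -5.98773067e-05]), 'ee_pos': array([ 254.93953022, -514.84624475,  180.02591078]), 'ee_rot': array([-1.79911477e+02,  4.21380430e-04,  2.63433569e+01]), 'force': array([ 0.59135894, -0.11415369, -0.3204657 ]), 'torque': array([-0.0464304 , -0.04149062, -0.06991837]), 'gripper_force': 0.0, 'gripper_width': 91.24639627331437} 18.8
```

View pics/scene0.png

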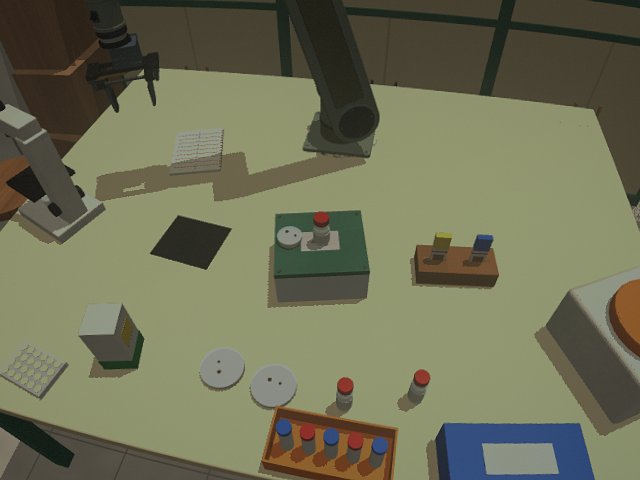

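View pics/top0.png

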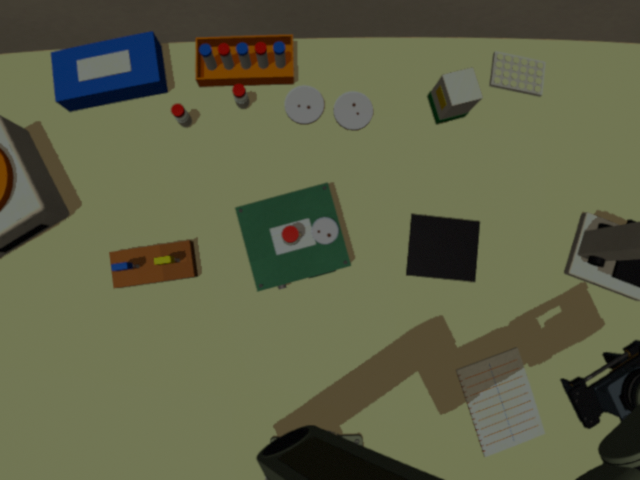

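The scene view shows the red cap at (321,220), the dish at (289,237), the mat at (191,241), the blue handle at (483,243) and the yellow at (442,241). In the top view the cap is at (290,234), the dish at (325,231), the mat at (443,247), blue at (122,267) and yellow at (163,260).

```bash
cat > h.py <<'E'
import numpy as np, cv2
from workcell import env
def grab(n):
    f=env.grab_frame(n); h=f["frame"].shape[0]; F=h/2/np.tan(np.radians(f["vertical_fov"]/2))
    f["K"]=np.array([[F,0,f["cx"]],[0,F,f["cy"]],[0,0,1.]]); f["D"]=np.array([f["k1"],0,0,0.])
    f["R"]=cv2.Rodrigues(f["rvec"])[0]; f["C"]=-f["R"].T@f["tvec"]
    f["hsv"]=cv2.cvtColor(f["frame"],cv2.COLOR_RGB2HSV); return f
def rays(f,p):
    u=cv2.undistortPoints(np.float64(p).reshape(-1,1,2),f["K"],f["D"])[:,0]
    return np.c_[u,np.ones(len(u))]@f["R"]
def onz(f,p,z):
    d=rays(f,p); return (f["C"]+d*((z-f["C"][2])/d[:,2:]))[:,:2]
def tri(f,p,g,q):
    a=rays(f,p)[0];b=rays(g,q)[0]
    t=np.linalg.lstsq(np.c_[a,-b],g["C"]-f["C"],rcond=None)[0]
    A=f["C"]+t[0]*a;B=g["C"]+t[1]*b; return (A+B)/2,np.linalg.norm(A-B)
def proj(f,P): return cv2.projectPoints(np.float64(P).reshape(-1,1,3),f["rvec"],f["tvec"],f["K"],f["D"])[0][:,0]
def mask(f,lo,hi,box=None):
    m=cv2.inRange(f["hsv"],np.array(lo),np.array(hi))
    if box: k=np.zeros_like(m);x0,y0,x1,y1=box;k[y0:y1,x0:x1]=255;m&=k
    return m
def big(m):
    c=max(cv2.findContours(m,cv2.RETR_EXTERNAL,cv2.CHAIN_APPROX_NONE)[0],key=cv2.contourArea)
    M=cv2.moments(c); return c[:,0],np.array([M["m10"],M["m01"]])/max(M["m00"],1e-9)
E
python3 - <<'E'
from h import *
np.set_printoptions(precision=1,suppress=True)
t=grab("top");s=grab("scene")
for nm,p in [("lid",(260,220)),("plate",(277,243)),("mat",(443,247)),("rack",(140,265)),("blue",(122,267)),("yel",(163,260)),("cap",(290,234)),("table",(380,200))]: print(nm,t["hsv"][p[1],p[0]])
for nm,p in [("blue",(483,240)),("yel",(442,238)),("cap",(321,218))]: print(nm,s["hsv"][p[1],p[0]])
def rect(f,m,z,nm):
    c,_=big(m); r=cv2.minAreaRect(np.float32(onz(f,c,z))); print(nm,np.array(r[0]),np.array(r[1]),r[2],len(c))
rect(t,mask(t,(55,60,20),(95,255,150),(220,170,370,300)),100,"lid")
rect(t,mask(t,(0,0,0),(180,255,40),(395,200,490,295)),2,"mat")
rect(t,mask(t,(5,120,40),(18,255,255),(100,230,205,295)),45,"rack")
for nm,lo,hi,bt,bs in [("blue",(100,120,30),(130,255,255),(100,250,145,285),(465,225,500,260)),("yel",(22,150,60),(35,255,255),(148,245,190,275),(428,225,455,255)),("cap",(0,150,60),(5,255,255),(275,220,305,250),(308,208,335,232))]:
    c,a=big(mask(t,lo,hi,bt));d,b=big(mask(s,lo,hi,bs)); print(nm,a,b,tri(t,a,s,b),len(c),len(d))
crop=t["frame"][180:300,95:355,::-1]
cv2.imwrite("pics/c1.png",cv2.resize(crop,None,fx=3,fy=3,interpolation=cv2.INTER_CUBIC))
E
```

```text
lid [ 71 127  62]
plate [ 66  11 118]
mat [ 0  0 15]
rack [ 14 190  55]
blue [109 207 106]
yel [ 31 218 118]
cap [  2 215 115]
table [ 34  76 118]
blue [107  62  58]
yel [ 24 141  85]
cap [  3 181 131]
lid [539.9  38.3] [179.4 197.3] 14.063055992126465 345
mat [ 514.4 -299.4] [156.4 136.1] 82.57196044921875 250
rack [492.8 345.6] [ 81.  183.3] 7.110748291015625 278
blue [121.2 266. ] [484.8 237.1] (array([486.5, 391.4, 122.6]), np.float64(6.601651753554712)) 45 33
yel [162.1 259.8] [443.1 235.3] (array([497.4, 303.9, 123. ]), np.float64(1.8491889552131588)) 43 33
cap [290.1 233.6] [320.9 216.9] (array([539.7,  43.4, 173.6]), np.float64(2.8904618495404852)) 44 36
```

View pics/c1.png

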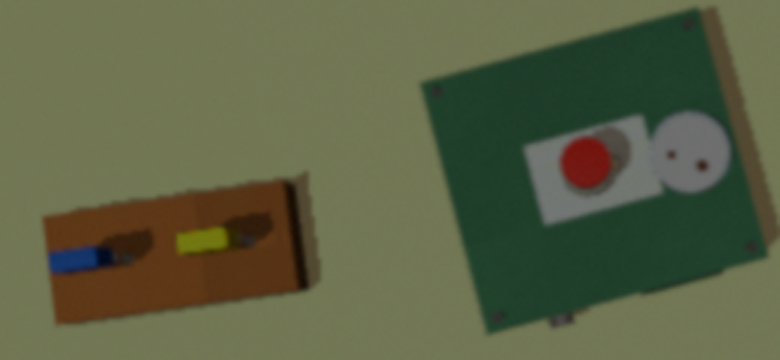

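The crop shows the blue carrier at the rack's far end, the yellow one nearer the reader, and the dish just past the metal plate's end. The reader is at about (540,38) with yaw 14°, the rack yaw is 7°, and the jar is at about (540,43).

```bash
cat >> h.py <<'E'
def to(x,y,z,yaw):
    """totals from the measured pose: first turn rz, then shifts at the new yaw (tool down)"""
    s=env.state();p=s["ee_pos"];r=s["ee_rot"];a=np.radians(yaw);d=np.array([x,y,z])-p
    print("t",round(s["time_s"],2),"pos",p.round(1),"rot",r.round(2),"| tx %.4f ty %.4f tz %.4f rz %.4f"%((d[0]*np.cos(a)+d[1]*np.sin(a))/500,(d[0]*np.sin(a)-d[1]*np.cos(a))/500,-d[2]/500,-((yaw-r[2]+180)%360-180)/30))
E
python3 -c "
from h import *
to(540,43,250,104)"
```

```text
t 0.2 pos [ 255.  -515.   180.3] rot [-179.94    0.     26.35] | tx 0.9450 ty 0.8230 tz -0.1395 rz -2.5885
```

Emit:
send_rows(motion=[{"tz": -0.016, "rz": -0.288, "gripper": -1}, {"tz": -0.016, "rz": -0.288, "gripper": -1}, {"tz": -0.016, "rz": -0.288, "gripper": -1}, {"tz": -0.016, "rz": -0.288, "gripper": -1}, {"tz": -0.016, "rz": -0.288, "gripper": -1}, {"tz": -0.016, "rz": -0.288, "gripper": -1}, {"tz": -0.016, "rz": -0.288, "gripper": -1}, {"tz": -0.016, "rz": -0.288, "gripper": -1}, {"tz": -0.016, "rz": -0.288, "gripper": -1}, {"gripper": -1}])

```text
invalid input at $.motion[0]: expected keys tx, ty, tz, rx, ry, rz, gripper
```

All keys are needed.

Emit:
send_rows(motion=[{"tx": 0, "ty": 0, "tz": -0.016, "rx": 0, "ry": 0, "rz": -0.288, "gripper": -1}, {"tx": 0, "ty": 0, "tz": -0.016, "rx": 0, "ry": 0, "rz": -0.288, "gripper": -1}, {"tx": 0, "ty": 0, "tz": -0.016, "rx": 0, "ry": 0, "rz": -0.288, "gripper": -1}, {"tx": 0, "ty": 0, "tz": -0.016, "rx": 0, "ry": 0, "rz": -0.288, "gripper": -1}, {"tx": 0, "ty": 0, "tz": -0.016, "rx": 0, "ry": 0, "rz": -0.288, "gripper": -1}, {"tx": 0, "ty": 0, "tz": -0.016, "rx": 0, "ry": 0, "rz": -0.288, "gripper": -1}, {"tx": 0, "ty": 0, "tz": -0.016, "rx": 0, "ry": 0, "rz": -0.288, "gripper": -1}, {"tx": 0, "ty": 0, "tz": -0.016, "rx": 0, "ry": 0, "rz": -0.288, "gripper": -1}, {"tx": 0, "ty": 0, "tz": -0.016, "rx": 0, "ry": 0, "rz": -0.288, "gripper": -1}, {"tx": 0, "ty": 0, "tz": 0, "rx": 0, "ry": 0, "rz": 0, "gripper": -1}])

```text
time_s: 1.45
ee_pos: [255.3, -515.5, 253.1]
ee_rot: [180.0, 0.1, 104.0]
force: [-0.9, 0.1, 0.3]
gripper_width: 91.7
gripper_force: 0.0
```

Emit:
send_rows(motion=[{"tx": 0.08, "ty": 0.07, "tz": 0, "rx": 0, "ry": 0, "rz": 0, "gripper": -1}, {"tx": 0.08, "ty": 0.07, "tz": 0, "rx": 0, "ry": 0, "rz": 0, "gripper": -1}, {"tx": 0.08, "ty": 0.07, "tz": 0, "rx": 0, "ry": 0, "rz": 0, "gripper": -1}, {"tx": 0.08, "ty": 0.07, "tz": 0, "rx": 0, "ry": 0, "rz": 0, "gripper": -1}, {"tx": 0.08, "ty": 0.07, "tz": 0, "rx": 0, "ry": 0, "rz": 0, "gripper": -1}, {"tx": 0.08, "ty": 0.07, "tz": 0, "rx": 0, "ry": 0, "rz": 0, "gripper": -1}, {"tx": 0.08, "ty": 0.07, "tz": 0, "rx": 0, "ry": 0, "rz": 0, "gripper": -1}, {"tx": 0.08, "ty": 0.07, "tz": 0, "rx": 0, "ry": 0, "rz": 0, "gripper": -1}, {"tx": 0.08, "ty": 0.07, "tz": 0, "rx": 0, "ry": 0, "rz": 0, "gripper": -1}, {"tx": 0.08, "ty": 0.07, "tz": 0, "rx": 0, "ry": 0, "rz": 0, "gripper": -1}, {"tx": 0.08, "ty": 0.07, "tz": 0, "rx": 0, "ry": 0, "rz": 0, "gripper": -1}, {"tx": 0, "ty": 0, "tz": 0, "rx": 0, "ry": 0, "rz": 0, "gripper": -1}])

```text
time_s: 2.95
ee_pos: [522.1, 8.1, 251.7]
ee_rot: [-179.9, -0.1, 104.2]
force: [-0.3, 0.2, -0.3]
gripper_width: 91.3
gripper_force: 0.0
```

```bash
python3 -c "
from h import *
to(540,43,250,104);to(540,43,131,104);print(env.state()['qpos'])"
```

```text
t 2.95 pos [522.1   8.1 251.7] rot [-1.7994e+02 -5.0000e-02  1.0424e+02] | tx 0.0591 ty 0.0517 tz 0.0033 rz 0.0079
t 2.95 pos [522.1   8.1 251.7] rot [-1.7994e+02 -5.0000e-02  1.0424e+02] | tx 0.0591 ty 0.0517 tz 0.2413 rz 0.0079
[-3.99813892e-01  1.13872105e+01  8.89918635e+01  3.59073419e-02
  7.96935777e+01 -1.46443332e+01]
```

Emit:
send_rows(motion=[{"tx": 0.06, "ty": 0.052, "tz": 0, "rx": 0, "ry": 0, "rz": 0, "gripper": -1}, {"tx": 0, "ty": 0, "tz": 0.06, "rx": 0, "ry": 0, "rz": 0, "gripper": -1}, {"tx": 0, "ty": 0, "tz": 0.06, "rx": 0, "ry": 0, "rz": 0, "gripper": -1}, {"tx": 0, "ty": 0, "tz": 0.06, "rx": 0, "ry": 0, "rz": 0, "gripper": -1}, {"tx": 0, "ty": 0, "tz": 0.06, "rx": 0, "ry": 0, "rz": 0, "gripper": -1}, {"tx": 0, "ty": 0, "tz": 0, "rx": 0, "ry": 0, "rz": 0, "gripper": -1}])

```text
time_s: 3.7
ee_pos: [536.8, 39.5, 130.6]
ee_rot: [-179.7, -0.0, 104.0]
force: [0.1, 0.8, -0.0]
gripper_width: 91.2
gripper_force: 0.0
```

Emit:
send_rows(motion=[{"tx": 0, "ty": 0, "tz": 0, "rx": 0, "ry": 0, "rz": 0, "gripper": 1}, {"tx": 0, "ty": 0, "tz": 0, "rx": 0, "ry": 0, "rz": 0, "gripper": 1}, {"tx": 0, "ty": 0, "tz": 0, "rx": 0, "ry": 0, "rz": 0, "gripper": 1}, {"tx": 0, "ty": 0, "tz": 0, "rx": 0, "ry": 0, "rz": 0, "gripper": 1}, {"tx": 0, "ty": 0, "tz": 0, "rx": 0, "ry": 0, "rz": 0, "gripper": 1}, {"tx": 0, "ty": 0, "tz": 0, "rx": 0, "ry": 0, "rz": 0, "gripper": 1}, {"tx": 0, "ty": 0, "tz": 0, "rx": 0, "ry": 0, "rz": 0, "gripper": 1}, {"tx": 0, "ty": 0, "tz": 0, "rx": 0, "ry": 0, "rz": 0, "gripper": 1}], grip_force=12)

```text
time_s: 4.7
ee_pos: [539.3, 40.7, 132.8]
ee_rot: [180.0, 0.0, 104.1]
force: [0.4, -0.2, 0.5]
gripper_width: 32.9
gripper_force: 12.0
```

Emit:
send_rows(motion=[{"tx": 0, "ty": 0, "tz": -0.03, "rx": 0, "ry": 0, "rz": 0, "gripper": 1}, {"tx": 0, "ty": 0, "tz": -0.06, "rx": 0, "ry": 0, "rz": 0, "gripper": 1}, {"tx": 0, "ty": 0, "tz": -0.06, "rx": 0, "ry": 0, "rz": 0, "gripper": 1}, {"tx": 0, "ty": 0, "tz": -0.05, "rx": 0, "ry": 0, "rz": 0, "gripper": 1}, {"tx": 0, "ty": 0, "tz": 0, "rx": 0, "ry": 0, "rz": 0, "gripper": 1}, {"tx": 0, "ty": 0, "tz": 0, "rx": 0, "ry": 0, "rz": 0, "gripper": 1}])

```text
time_s: 5.45
ee_pos: [538.6, 40.6, 232.0]
ee_rot: [-179.9, -0.0, 104.1]
force: [0.5, -0.6, -1.3]
gripper_width: 32.5
gripper_force: 12.0
```

```bash
python3 -c "
from h import *
s=grab('scene');cv2.imwrite('pics/s1.png',s['frame'][:,:,::-1])
to(514,-299,232,104)"
```

```text
t 5.5 pos [538.5  40.6 231.6] rot [-1.7987e+02 -2.0000e-02  1.0410e+02] | tx -0.6473 ty -0.2118 tz -0.0009 rz 0.0035
```

View pics/s1.png

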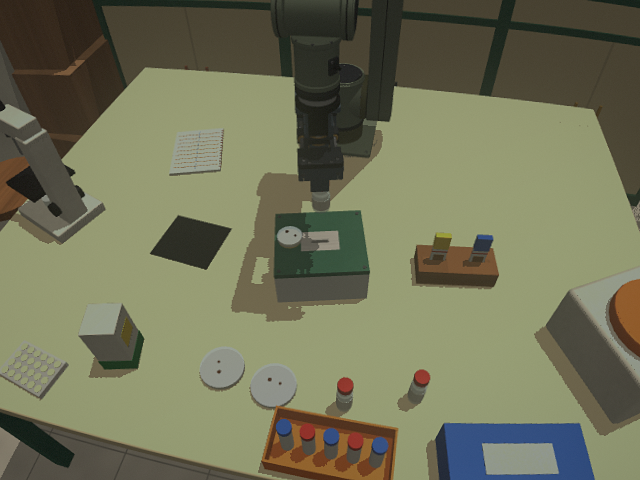

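The jar hangs in the gripper at (320,200). The slot shows at (320,241) and the dish is untouched at (289,237). Next is the mat.

Emit:
send_rows(motion=[{"tx": -0.03, "ty": -0.01, "tz": 0, "rx": 0, "ry": 0, "rz": 0, "gripper": 1}, {"tx": -0.06, "ty": -0.02, "tz": 0, "rx": 0, "ry": 0, "rz": 0, "gripper": 1}, {"tx": -0.08, "ty": -0.026, "tz": 0, "rx": 0, "ry": 0, "rz": 0, "gripper": 1}, {"tx": -0.08, "ty": -0.026, "tz": 0, "rx": 0, "ry": 0, "rz": 0, "gripper": 1}, {"tx": -0.08, "ty": -0.026, "tz": 0, "rx": 0, "ry": 0, "rz": 0, "gripper": 1}, {"tx": -0.08, "ty": -0.026, "tz": 0, "rx": 0, "ry": 0, "rz": 0, "gripper": 1}, {"tx": -0.08, "ty": -0.026, "tz": 0, "rx": 0, "ry": 0, "rz": 0, "gripper": 1}, {"tx": -0.08, "ty": -0.026, "tz": 0, "rx": 0, "ry": 0, "rz": 0, "gripper": 1}, {"tx": -0.05, "ty": -0.016, "tz": 0, "rx": 0, "ry": 0, "rz": 0, "gripper": 1}, {"tx": -0.027, "ty": -0.01, "tz": 0, "rx": 0, "ry": 0, "rz": 0, "gripper": 1}, {"tx": 0, "ty": 0, "tz": 0, "rx": 0, "ry": 0, "rz": 0, "gripper": 1}, {"tx": 0, "ty": 0, "tz": 0, "rx": 0, "ry": 0, "rz": 0, "gripper": 1}])

```text
time_s: 7.0
ee_pos: [515.2, -298.0, 232.6]
ee_rot: [-180.0, -0.0, 104.1]
force: [0.0, -0.2, -0.6]
gripper_width: 33.1
gripper_force: 12.0
```

Emit:
send_rows(motion=[{"tx": 0, "ty": 0, "tz": 0.04, "rx": 0, "ry": 0, "rz": 0, "gripper": 1}, {"tx": 0, "ty": 0, "tz": 0.08, "rx": 0, "ry": 0, "rz": 0, "gripper": 1}, {"tx": 0, "ty": 0, "tz": 0.08, "rx": 0, "ry": 0, "rz": 0, "gripper": 1}, {"tx": 0, "ty": 0, "tz": 0.08, "rx": 0, "ry": 0, "rz": 0, "gripper": 1}, {"tx": 0, "ty": 0, "tz": 0.06, "rx": 0, "ry": 0, "rz": 0, "gripper": 1}, {"tx": 0, "ty": 0, "tz": 0.03, "rx": 0, "ry": 0, "rz": 0, "gripper": 1}, {"tx": 0, "ty": 0, "tz": 0, "rx": 0, "ry": 0, "rz": 0, "gripper": 1}, {"tx": 0, "ty": 0, "tz": 0, "rx": 0, "ry": 0, "rz": 0, "gripper": 1}])

```text
time_s: 8.0
ee_pos: [516.4, -299.3, 49.2]
ee_rot: [179.9, 0.1, 104.1]
force: [0.1, -0.2, -1.1]
gripper_width: 32.7
gripper_force: 12.0
```

Emit:
send_rows(motion=[{"tx": 0, "ty": 0, "tz": 0.01, "rx": 0, "ry": 0, "rz": 0, "gripper": 1}, {"tx": 0, "ty": 0, "tz": 0.01, "rx": 0, "ry": 0, "rz": 0, "gripper": 1}, {"tx": 0, "ty": 0, "tz": 0.006, "rx": 0, "ry": 0, "rz": 0, "gripper": 1}, {"tx": 0, "ty": 0, "tz": 0, "rx": 0, "ry": 0, "rz": 0, "gripper": 1}, {"tx": 0, "ty": 0, "tz": 0, "rx": 0, "ry": 0, "rz": 0, "gripper": 1}, {"tx": 0, "ty": 0, "tz": 0, "rx": 0, "ry": 0, "rz": 0, "gripper": 1}])

```text
time_s: 8.75
ee_pos: [515.3, -298.9, 34.8]
ee_rot: [180.0, 0.0, 104.1]
force: [-0.7, -0.7, 0.4]
gripper_width: 33.0
gripper_force: 12.0
```

Contact begins here (the force has turned positive), so I release and rise.

Emit:
send_rows(motion=[{"tx": 0, "ty": 0, "tz": 0, "rx": 0, "ry": 0, "rz": 0, "gripper": -1}, {"tx": 0, "ty": 0, "tz": 0, "rx": 0, "ry": 0, "rz": 0, "gripper": -1}, {"tx": 0, "ty": 0, "tz": 0, "rx": 0, "ry": 0, "rz": 0, "gripper": -1}, {"tx": 0, "ty": 0, "tz": 0, "rx": 0, "ry": 0, "rz": 0, "gripper": -1}, {"tx": 0, "ty": 0, "tz": 0, "rx": 0, "ry": 0, "rz": 0, "gripper": -1}, {"tx": 0, "ty": 0, "tz": 0, "rx": 0, "ry": 0, "rz": 0, "gripper": -1}, {"tx": 0, "ty": 0, "tz": 0, "rx": 0, "ry": 0, "rz": 0, "gripper": -1}, {"tx": 0, "ty": 0, "tz": -0.05, "rx": 0, "ry": 0, "rz": 0, "gripper": -1}, {"tx": 0, "ty": 0, "tz": -0.1, "rx": 0, "ry": 0, "rz": 0, "gripper": -1}, {"tx": 0, "ty": 0, "tz": -0.1, "rx": 0, "ry": 0, "rz": 0, "gripper": -1}, {"tx": 0, "ty": 0, "tz": -0.1, "rx": 0, "ry": 0, "rz": 0, "gripper": -1}, {"tx": 0, "ty": 0, "tz": -0.05, "rx": 0, "ry": 0, "rz": 0, "gripper": -1}])

```text
time_s: 10.25
ee_pos: [516.2, -299.4, 238.2]
ee_rot: [179.8, 0.2, 104.1]
force: [-0.0, 0.5, -0.6]
gripper_width: 91.2
gripper_force: 0.0
```

```bash
python3 - <<'E'
from h import *
np.set_printoptions(precision=1,suppress=True)
t=grab("top");s=grab("scene")
# slot: dark pixels within plate
P=np.array([[540+a*np.cos(.245)-b*np.sin(.245),38.3+a*np.sin(.245)+b*np.cos(.245),100] for a,b in [(-20,-30),(20,-30),(20,30),(-20,30)]])
for n,f in (("top",t),("scene",s)):
    k=np.zeros(f["frame"].shape[:2],np.uint8);cv2.fillConvexPoly(k,np.int32(proj(f,P)),255)
    v=f["hsv"][:,:,2].astype(float);med=np.median(v[k>0]);w=np.where(k>0,np.clip(med*0.85-v,0,None),0)
    ys,xs=np.nonzero(w);ww=w[ys,xs];pc=np.array([(xs*ww).sum(),(ys*ww).sum()])/ww.sum()
    L=onz(f,np.c_[xs,ys],100);c=np.average(L,axis=0,weights=ww);ev=np.linalg.eigh(np.cov(L.T,aweights=ww))[1][:,1]
    print(n,"slot px",pc,"xy",onz(f,pc,100),"yaw",np.degrees(np.arctan2(-ev[0],ev[1])),len(xs),med)
    g=mask(f,(55,60,20),(95,255,150),(220,170,370,300) if n=="top" else (262,200,380,305))
# rack top face, bright only
for lo in(40,45,50):
    c,_=big(mask(t,(5,120,lo),(18,255,255),(100,230,205,295)));r=cv2.minAreaRect(np.float32(onz(t,c,45)));print("rack",r)
for nm,lo,hi,bt,bs in [("blue",(100,120,30),(130,255,255),(100,250,145,285),(465,225,500,260)),("yel",(22,150,60),(35,255,255),(148,245,190,275),(428,225,455,255)),("cap",(0,150,60),(5,255,255),(420,220,470,280),(160,200,230,260))]:
    c,a=big(mask(t,lo,hi,bt));d,b=big(mask(s,lo,hi,bs)); print(nm,a,b,tri(t,a,s,b),onz(t,a,125))
c,_=big(mask(t,(100,120,85),(130,255,255),(100,250,145,285)));print("blue top",cv2.minAreaRect(np.float32(onz(t,c,125))))
a=cv2.resize(s["frame"][190:290,150:350,::-1],(800,400),interpolation=cv2.INTER_CUBIC);cv2.imwrite("pics/c2.png",a)
to(487.3,391.4,255,97)
E
```

```text
top slot px [291.4 236.4] xy [[540.3  40.5]] yaw 11.187868897361234 104 131.0
scene slot px [319.2 240.9] xy [[541.5  40.6]] yaw 13.554665022365759 60 147.0
rack ((492.8192443847656, 343.6911926269531), (80.75457763671875, 187.02122497558594), 7.0763468742370605)
rack ((492.5884704589844, 345.5503845214844), (80.75457763671875, 183.27426147460938), 7.0763468742370605)
rack ((492.5884704589844, 345.5503845214844), (80.75457763671875, 183.27426147460938), 7.0763468742370605)
blue [121.2 266. ] [484.8 237.1] (array([486.6, 391.2, 122.8]), np.float64(6.589773766310571)) [[486.7 387. ]]
yel [162.5 259.8] [443.  235.4] (array([497.3, 303.4, 122.6]), np.float64(2.473969865965564)) [[497.3 301.6]]
cap [450.9 244.7] [184.3 220.7] (array([ 515.9, -296.3,   75.9]), np.float64(1.7668643362844145)) [[ 513.5 -283.2]]
blue top ((486.6448059082031, 391.69525146484375), (29.253662109375, 12.195430755615234), 89.68831634521484)
t 10.35 pos [ 516.8 -299.8  238.3] rot [179.7   0.3 104.1] | tx 1.3792 ty 0.1100 tz -0.0335 rz 0.2367
```

View pics/c2.png

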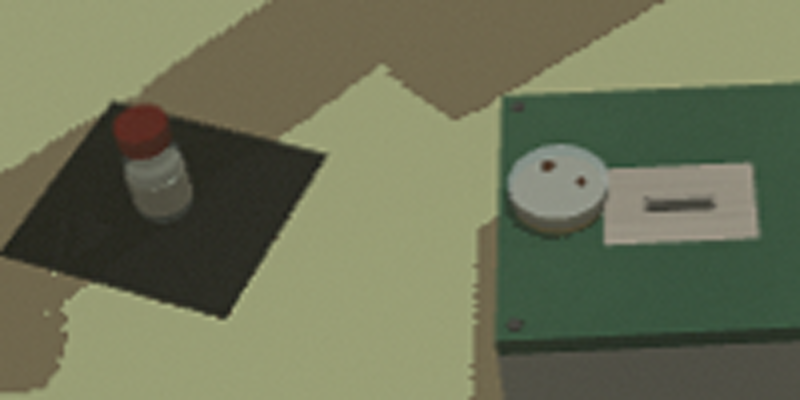

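The jar stands upright on the mat at crop (155,165), and the slot shows clearly at crop (680,205). Next is the rack.

Emit:
send_rows(motion=[{"tx": 0, "ty": 0, "tz": -0.01, "rx": 0, "ry": 0, "rz": 0.237, "gripper": -1}, {"tx": 0.08, "ty": 0.006, "tz": 0, "rx": 0, "ry": 0, "rz": 0, "gripper": -1}, {"tx": 0.11, "ty": 0.009, "tz": 0, "rx": 0, "ry": 0, "rz": 0, "gripper": -1}, {"tx": 0.11, "ty": 0.009, "tz": 0, "rx": 0, "ry": 0, "rz": 0, "gripper": -1}, {"tx": 0.11, "ty": 0.009, "tz": 0, "rx": 0, "ry": 0, "rz": 0, "gripper": -1}, {"tx": 0.11, "ty": 0.009, "tz": 0, "rx": 0, "ry": 0, "rz": 0, "gripper": -1}, {"tx": 0.11, "ty": 0.009, "tz": 0, "rx": 0, "ry": 0, "rz": 0, "gripper": -1}, {"tx": 0.11, "ty": 0.009, "tz": 0, "rx": 0, "ry": 0, "rz": 0, "gripper": -1}, {"tx": 0.11, "ty": 0.009, "tz": 0, "rx": 0, "ry": 0, "rz": 0, "gripper": -1}, {"tx": 0.11, "ty": 0.009, "tz": 0, "rx": 0, "ry": 0, "rz": 0, "gripper": -1}, {"tx": 0.11, "ty": 0.009, "tz": 0, "rx": 0, "ry": 0, "rz": 0, "gripper": -1}, {"tx": 0.11, "ty": 0.009, "tz": 0, "rx": 0, "ry": 0, "rz": 0, "gripper": -1}])

```text
time_s: 11.85
ee_pos: [490.1, 294.0, 237.8]
ee_rot: [-179.9, 0.1, 97.0]
force: [1.2, 0.3, 0.5]
gripper_width: 91.2
gripper_force: 0.0
```

Emit:
send_rows(motion=[{"tx": 0.11, "ty": 0.008, "tz": 0, "rx": 0, "ry": 0, "rz": 0, "gripper": -1}, {"tx": 0.07, "ty": 0.004, "tz": 0, "rx": 0, "ry": 0, "rz": 0, "gripper": -1}, {"tx": 0, "ty": 0, "tz": 0, "rx": 0, "ry": 0, "rz": 0, "gripper": -1}, {"tx": 0, "ty": 0, "tz": 0, "rx": 0, "ry": 0, "rz": 0, "gripper": -1}])

```text
time_s: 12.35
ee_pos: [485.6, 381.7, 238.3]
ee_rot: [-179.9, 0.1, 97.0]
force: [-0.1, 0.1, 0.5]
gripper_width: 91.0
gripper_force: 0.0
```

```bash
python3 -c "
from h import *
to(487,391.5,90,97.1);to(487,391.5,90,97.1)"
```

```text
t 12.35 pos [485.6 381.7 238.3] rot [-1.7988e+02  1.2000e-01  9.7000e+01] | tx 0.0191 ty 0.0051 tz 0.2965 rz -0.0035
t 12.35 pos [485.6 381.7 238.3] rot [-1.7988e+02  1.2000e-01  9.7000e+01] | tx 0.0191 ty 0.0051 tz 0.2965 rz -0.0035
```

Emit:
send_rows(motion=[{"tx": 0.019, "ty": 0.005, "tz": 0.04, "rx": 0, "ry": 0, "rz": 0, "gripper": -1}, {"tx": 0, "ty": 0, "tz": 0.07, "rx": 0, "ry": 0, "rz": 0, "gripper": -1}, {"tx": 0, "ty": 0, "tz": 0.07, "rx": 0, "ry": 0, "rz": 0, "gripper": -1}, {"tx": 0, "ty": 0, "tz": 0.07, "rx": 0, "ry": 0, "rz": 0, "gripper": -1}, {"tx": 0, "ty": 0, "tz": 0.046, "rx": 0, "ry": 0, "rz": 0, "gripper": -1}, {"tx": 0, "ty": 0, "tz": 0, "rx": 0, "ry": 0, "rz": 0, "gripper": -1}, {"tx": 0, "ty": 0, "tz": 0, "rx": 0, "ry": 0, "rz": 0, "gripper": -1}])

```text
time_s: 13.22
ee_pos: [488.2, 392.0, 92.9]
ee_rot: [179.9, -0.0, 96.9]
force: [0.2, 0.2, 1.7]
gripper_width: 91.1
gripper_force: 0.0
```

Emit:
send_rows(motion=[{"tx": 0, "ty": 0, "tz": 0, "rx": 0, "ry": 0, "rz": 0, "gripper": 1}, {"tx": 0, "ty": 0, "tz": 0, "rx": 0, "ry": 0, "rz": 0, "gripper": 1}, {"tx": 0, "ty": 0, "tz": 0, "rx": 0, "ry": 0, "rz": 0, "gripper": 1}, {"tx": 0, "ty": 0, "tz": 0, "rx": 0, "ry": 0, "rz": 0, "gripper": 1}, {"tx": 0, "ty": 0, "tz": 0, "rx": 0, "ry": 0, "rz": 0, "gripper": 1}, {"tx": 0, "ty": 0, "tz": 0, "rx": 0, "ry": 0, "rz": 0, "gripper": 1}, {"tx": 0, "ty": 0, "tz": 0, "rx": 0, "ry": 0, "rz": 0, "gripper": 1}, {"tx": 0, "ty": 0, "tz": 0, "rx": 0, "ry": 0, "rz": 0, "gripper": 1}, {"tx": 0, "ty": 0, "tz": 0, "rx": 0, "ry": 0, "rz": 0, "gripper": 1}, {"tx": 0, "ty": 0, "tz": 0, "rx": 0, "ry": 0, "rz": 0, "gripper": 1}, {"tx": 0, "ty": 0, "tz": 0, "rx": 0, "ry": 0, "rz": 0, "gripper": 1}], grip_force=25)

```text
time_s: 14.6
ee_pos: [487.4, 392.5, 92.3]
ee_rot: [180.0, -0.0, 97.0]
force: [-1.9, -1.0, 5.7]
gripper_width: 1.1
gripper_force: 2.4
```

The width reads 1.1 mm, so the handle may not be between the pads. I'll look.

```bash
python3 - <<'E'
from h import *
s=grab("scene");t=grab("top");print(env.state())
a=cv2.resize(s["frame"][180:300,400:520,::-1],(480,480),interpolation=cv2.INTER_CUBIC)
b=cv2.resize(t["frame"][220:320,80:200,::-1],None,fx=2.6,fy=2.6,interpolation=cv2.INTER_CUBIC)
o=np.zeros((480,800,3),np.uint8);o[:,:480]=a;o[:b.shape[0],485:485+b.shape[1]]=b[:,:315]
cv2.imwrite("pics/c3.png",o)
E
```

```text
{'time_s': 14.7, 'qpos': array([3.77880732e+01, 2.64683674e+01, 9.00871266e+01, 6.33522505e-03,
       6.34138187e+01, 3.07916154e+01]), 'qvel': array([-0.01189796,  0.00698403,  0.0552123 ,  0.01783226,  0.03228447,
        0.03081203]), 'effort': array([-3.98204885e-01, -4.38803494e+01, -2.04496890e+01, -1.05412526e-01,
       -4.68119737e-01,  8.44743863e-04]), 'ee_pos': array([487.41582447, 392.51389468,  92.23861654]), 'ee_rot': array([ 1.79976540e+02, -2.05772909e-02,  9.69936283e+01]), 'force': array([-1.56845046, -0.12209325,  5.30836478]), 'torque': array([-0.02149517,  0.18226891,  0.02792271]), 'gripper_force': 2.7115836704615504, 'gripper_width': 0.34286938525146304}
```

View pics/c3.png

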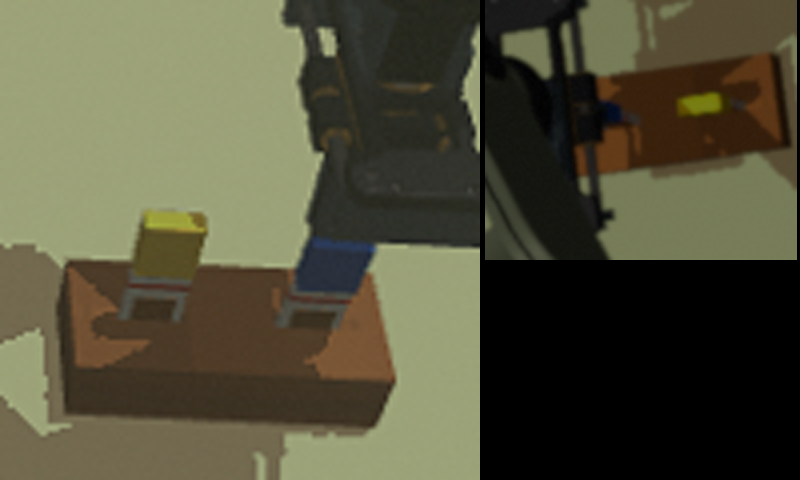

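The gripper body hides the fingers. I'll compare before and after, with projected reference points.

```bash
python3 - <<'E'
from h import *
s=grab("scene");im=s["frame"][:,:,::-1].copy();im0=cv2.imread("pics/scene0.png")
def z(i): return cv2.resize(i[150:290,410:540],None,fx=3.05,fy=3.05,interpolation=cv2.INTER_CUBIC)
a=z(im0);b=z(im)
a2=np.radians(7.1);R=np.array([[np.cos(a2),-np.sin(a2)],[np.sin(a2),np.cos(a2)]])
for o in(a,b):
  for zz in(45,85,125):
    for dx in(-7,7):
      for dy in(-17,17):
        q=(proj(s,[*(R@[dx,dy]+[487,391.5]),zz])[0]-[410,150])*3.05
        cv2.circle(o,(int(q[0]),int(q[1])),2,(255,255,255) if dx>0 else (0,255,0),-1)
  q=(proj(s,[487.4,392.5,92.3])[0]-[410,150])*3.05;cv2.circle(o,(int(q[0]),int(q[1])),3,(0,0,255),-1)
cv2.imwrite("pics/c4.png",np.hstack([a,b]))
E
```

```text
(no output)
```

View pics/c4.png

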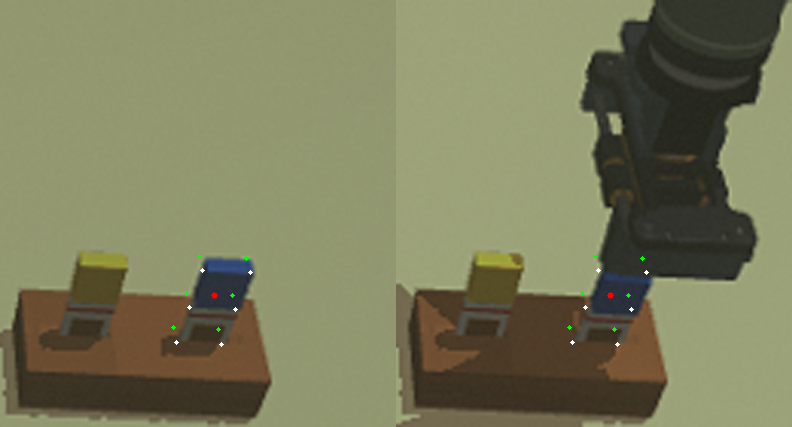

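```bash
python3 - <<'E'
from h import *
s=grab("scene");print(s["C"],env.state()["gripper_width"],env.state()["gripper_force"],env.state()["force"])
a=np.radians(7)
def w(dx,dy,z): return [487.4+dx*np.cos(a)-dy*np.sin(a),392.5+dx*np.sin(a)+dy*np.cos(a),z]
z=lambda P:((proj(s,P)[0]-[410,150])*3.05+[396,0]).round().astype(int)
for n,P in {"body near L":w(89,-38,171),"body near R":w(89,38,171),"body long y":w(38,-89,171),"body long y R":w(38,89,171),"tipnear L":w(14,-16,92),"tipnear R":w(14,16,92),"tipnear(grip) L":w(21,-16,92),"tipfar L":w(-14,-16,92),"tip y L":w(16,-14,92),"tip yR":w(16,14,92)}.items(): print(n,z(P))
E
```

```text
[1198.07599783  182.546201    855.01632536] 0.3682961675750821 2.704858092474751 [-1.91409817 -0.62418555  5.53332494]
body near L [604 317]
body near R [721 322]
body long y [515 255]
body long y R [780 267]
tipnear L [591 309]
tipnear R [636 311]
tipnear(grip) L [593 317]
tipfar L [586 280]
tip y L [595 312]
tip yR [633 313]
```

```bash
python3 - <<'E'
from h import *
s=grab("scene");t=grab("top")
def w(c,yaw,dx,dy,z): a=np.radians(yaw);return [c[0]+dx*np.cos(a)-dy*np.sin(a),c[1]+dx*np.sin(a)+dy*np.cos(a),z]
c=(538.6,40.6)
print("s1: body near L,R",proj(s,[w(c,14,89,-38,311),w(c,14,89,38,311)]).round(),"tipnear L,R",proj(s,[w(c,14,32,-16,232),w(c,14,32,16,232)]).round(),"jar bottom",proj(s,[*c,199]).round(),"jar top",proj(s,[*c,274]).round())
im=cv2.imread("pics/s1.png")
cv2.imwrite("pics/c5.png",np.hstack([cv2.resize(im[120:250,260:390],(400,400),interpolation=cv2.INTER_CUBIC),cv2.resize(t["frame"][200:330,60:190,::-1],(400,400),interpolation=cv2.INTER_CUBIC)]))
c=(487.4,392.5)
print("top now: body",proj(t,[w(c,7,a*89,b*38,171) for a,b in((1,1),(1,-1),(-1,-1),(-1,1))]).round(),"handle top",proj(t,[w(c,7,a*7,b*17,125) for a,b in((1,1),(1,-1),(-1,-1),(-1,1))]).round())
E
```

```text
s1: body near L,R [[298. 198.]
 [342. 196.]] tipnear L,R [[311. 207.]
 [327. 207.]] jar bottom [[319. 208.]] jar top [[318. 180.]]
top now: body [[ 87. 223.]
 [124. 217.]
 [136. 308.]
 [ 98. 313.]] handle top [[110. 263.]
 [126. 261.]
 [127. 268.]
 [111. 270.]]
```

View pics/c5.png

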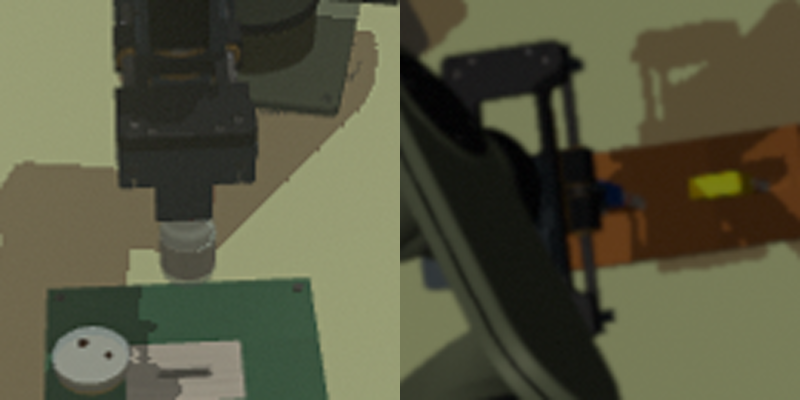

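Side by side, the carrier stands upright and undisturbed with the fingers shut on top of its handle. In both pictures the whole gripper appears about 35 mm higher than its reported z, and the 5 N upward push agrees. So I treat the true tip as reported z plus about 33 mm. I'll lift slightly, open and go lower, to a reported z of 57, which is safe either way.

Emit:
send_rows(motion=[{"tx": 0, "ty": 0, "tz": -0.03, "rx": 0, "ry": 0, "rz": 0, "gripper": 1}, {"tx": 0, "ty": 0, "tz": 0, "rx": 0, "ry": 0, "rz": 0, "gripper": -1}, {"tx": 0, "ty": 0, "tz": 0, "rx": 0, "ry": 0, "rz": 0, "gripper": -1}, {"tx": 0, "ty": 0, "tz": 0, "rx": 0, "ry": 0, "rz": 0, "gripper": -1}, {"tx": 0, "ty": 0, "tz": 0, "rx": 0, "ry": 0, "rz": 0, "gripper": -1}, {"tx": 0, "ty": 0, "tz": 0, "rx": 0, "ry": 0, "rz": 0, "gripper": -1}, {"tx": 0, "ty": 0, "tz": 0, "rx": 0, "ry": 0, "rz": 0, "gripper": -1}, {"tx": 0, "ty": 0, "tz": 0, "rx": 0, "ry": 0, "rz": 0, "gripper": -1}, {"tx": 0, "ty": 0, "tz": 0, "rx": 0, "ry": 0, "rz": 0, "gripper": -1}, {"tx": 0, "ty": 0, "tz": 0, "rx": 0, "ry": 0, "rz": 0, "gripper": -1}, {"tx": 0.004, "ty": 0, "tz": 0.02, "rx": 0, "ry": 0, "rz": 0, "gripper": -1}, {"tx": 0, "ty": 0, "tz": 0, "rx": 0, "ry": 0, "rz": 0, "gripper": -1}])

```text
time_s: 16.4
ee_pos: [486.4, 393.9, 95.4]
ee_rot: [-179.9, 0.1, 97.0]
force: [0.1, 1.1, -0.4]
gripper_width: 91.0
gripper_force: 0.0
```

Emit:
send_rows(motion=[{"tx": 0, "ty": 0, "tz": 0.02, "rx": 0, "ry": 0, "rz": 0, "gripper": -1}, {"tx": 0, "ty": 0, "tz": 0.02, "rx": 0, "ry": 0, "rz": 0, "gripper": -1}, {"tx": 0, "ty": 0, "tz": 0.02, "rx": 0, "ry": 0, "rz": 0, "gripper": -1}, {"tx": 0, "ty": 0, "tz": 0.016, "rx": 0, "ry": 0, "rz": 0, "gripper": -1}, {"tx": 0, "ty": 0, "tz": 0, "rx": 0, "ry": 0, "rz": 0, "gripper": -1}, {"tx": 0, "ty": 0, "tz": 0, "rx": 0, "ry": 0, "rz": 0, "gripper": -1}])

```text
time_s: 17.15
ee_pos: [487.4, 394.5, 59.0]
ee_rot: [180.0, -0.0, 97.0]
force: [-0.7, -0.5, -0.2]
gripper_width: 91.2
gripper_force: 0.0
```

Emit:
send_rows(motion=[{"tx": 0, "ty": 0, "tz": 0, "rx": 0, "ry": 0, "rz": 0, "gripper": 1}, {"tx": 0, "ty": 0, "tz": 0, "rx": 0, "ry": 0, "rz": 0, "gripper": 1}, {"tx": 0, "ty": 0, "tz": 0, "rx": 0, "ry": 0, "rz": 0, "gripper": 1}, {"tx": 0, "ty": 0, "tz": 0, "rx": 0, "ry": 0, "rz": 0, "gripper": 1}, {"tx": 0, "ty": 0, "tz": 0, "rx": 0, "ry": 0, "rz": 0, "gripper": 1}, {"tx": 0, "ty": 0, "tz": 0, "rx": 0, "ry": 0, "rz": 0, "gripper": 1}, {"tx": 0, "ty": 0, "tz": 0, "rx": 0, "ry": 0, "rz": 0, "gripper": 1}, {"tx": 0, "ty": 0, "tz": 0, "rx": 0, "ry": 0, "rz": 0, "gripper": 1}, {"tx": 0, "ty": 0, "tz": 0, "rx": 0, "ry": 0, "rz": 0, "gripper": 1}, {"tx": 0, "ty": 0, "tz": 0, "rx": 0, "ry": 0, "rz": 0, "gripper": 1}], grip_force=20)

```text
time_s: 18.4
ee_pos: [486.8, 394.3, 58.7]
ee_rot: [-180.0, 0.0, 97.0]
force: [-0.8, -0.1, 1.3]
gripper_width: 14.1
gripper_force: 20.0
```

Gripped at 14.1 mm. Now I lift clear of the yellow carrier.

Emit:
send_rows(motion=[{"tx": 0, "ty": 0, "tz": -0.02, "rx": 0, "ry": 0, "rz": 0, "gripper": 1}, {"tx": 0, "ty": 0, "tz": -0.04, "rx": 0, "ry": 0, "rz": 0, "gripper": 1}, {"tx": 0, "ty": 0, "tz": -0.05, "rx": 0, "ry": 0, "rz": 0, "gripper": 1}, {"tx": 0, "ty": 0, "tz": -0.07, "rx": 0, "ry": 0, "rz": 0, "gripper": 1}, {"tx": 0, "ty": 0, "tz": -0.07, "rx": 0, "ry": 0, "rz": 0, "gripper": 1}, {"tx": 0, "ty": 0, "tz": -0.07, "rx": 0, "ry": 0, "rz": 0, "gripper": 1}, {"tx": 0, "ty": 0, "tz": -0.02, "rx": 0, "ry": 0, "rz": -0.233, "gripper": 1}, {"tx": 0, "ty": 0, "tz": 0, "rx": 0, "ry": 0, "rz": 0, "gripper": 1}, {"tx": 0, "ty": 0, "tz": 0, "rx": 0, "ry": 0, "rz": 0, "gripper": 1}])

```text
time_s: 19.52
ee_pos: [486.9, 394.0, 228.1]
ee_rot: [-179.9, 0.0, 103.9]
force: [-0.1, 0.0, -0.8]
gripper_width: 14.1
gripper_force: 20.0
```

```bash
python3 -c "
from h import *
to(540.5,40,228,104)"
```

```text
t 19.52 pos [486.9 394.  228.1] rot [-1.7995e+02  4.0000e-02  1.0389e+02] | tx -0.7130 ty -0.0673 tz 0.0002 rz -0.0037
```

Emit:
send_rows(motion=[{"tx": -0.03, "ty": -0.003, "tz": 0, "rx": 0, "ry": 0, "rz": 0, "gripper": 1}, {"tx": -0.06, "ty": -0.006, "tz": 0, "rx": 0, "ry": 0, "rz": 0, "gripper": 1}, {"tx": -0.09, "ty": -0.008, "tz": 0, "rx": 0, "ry": 0, "rz": 0, "gripper": 1}, {"tx": -0.09, "ty": -0.008, "tz": 0, "rx": 0, "ry": 0, "rz": 0, "gripper": 1}, {"tx": -0.09, "ty": -0.008, "tz": 0, "rx": 0, "ry": 0, "rz": 0, "gripper": 1}, {"tx": -0.09, "ty": -0.008, "tz": 0, "rx": 0, "ry": 0, "rz": 0, "gripper": 1}, {"tx": -0.09, "ty": -0.008, "tz": 0, "rx": 0, "ry": 0, "rz": 0, "gripper": 1}, {"tx": -0.09, "ty": -0.008, "tz": 0, "rx": 0, "ry": 0, "rz": 0, "gripper": 1}, {"tx": -0.06, "ty": -0.006, "tz": 0, "rx": 0, "ry": 0, "rz": 0, "gripper": 1}, {"tx": -0.023, "ty": -0.004, "tz": 0, "rx": 0, "ry": 0, "rz": 0, "gripper": 1}, {"tx": 0, "ty": 0, "tz": 0.04, "rx": 0, "ry": 0, "rz": 0, "gripper": 1}, {"tx": 0, "ty": 0, "tz": 0.04, "rx": 0, "ry": 0, "rz": 0, "gripper": 1}])

```text
time_s: 21.02
ee_pos: [540.4, 40.5, 188.2]
ee_rot: [180.0, -0.0, 104.0]
force: [-0.0, -0.7, -1.4]
gripper_width: 14.0
gripper_force: 20.0
```

Emit:
send_rows(motion=[{"tx": 0, "ty": 0, "tz": 0, "rx": 0, "ry": 0, "rz": 0, "gripper": 1}, {"tx": 0, "ty": 0, "tz": 0, "rx": 0, "ry": 0, "rz": 0, "gripper": 1}, {"tx": 0, "ty": 0, "tz": 0, "rx": 0, "ry": 0, "rz": 0, "gripper": 1}])

```text
time_s: 21.4
ee_pos: [541.3, 40.6, 189.7]
ee_rot: [179.9, 0.0, 104.0]
force: [0.7, 0.1, -0.5]
gripper_width: 13.7
gripper_force: 20.0
```

```bash
python3 - <<'E'
from h import *
s=grab("scene");t=grab("top");np.savez("f.npz",s=s["frame"],t=t["frame"])
to(540.5,40,173,104)
a=cv2.resize(s["frame"][155:265,255:365,::-1],(400,400),interpolation=cv2.INTER_CUBIC)
b=cv2.resize(t["frame"][190:290,240:340,::-1],(400,400),interpolation=cv2.INTER_CUBIC)
cv2.imwrite("pics/c6.png",np.hstack([a,b]))
E
```

```text
t 21.5 pos [541.1  40.5 189.5] rot [1.7993e+02 2.0000e-02 1.0399e+02] | tx -0.0006 ty -0.0015 tz 0.0329 rz -0.0003
```

View pics/c6.png

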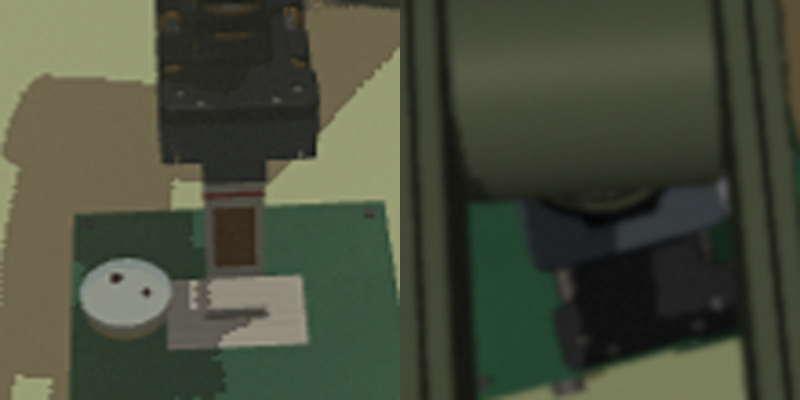

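The blade hangs upright over the slot: its bottom is at crop (236,275) and the slot at (237,313). The top view is hidden by the arm. I'll check the alignment numerically in the scene view.

```bash
python3 - <<'E'
from h import *
np.set_printoptions(precision=2,suppress=True,linewidth=160)
s=grab("scene");st=env.state();p=st["ee_pos"];print(p,s["R"][:,0])
im=s["hsv"].astype(int)
ng=((im[:,:,0]<52)|(im[:,:,0]>98)|(im[:,:,1]<60))
def w(c,yaw,dx,dy,z): a=np.radians(yaw);return [c[0]+dx*np.cos(a)-dy*np.sin(a),c[1]+dx*np.sin(a)+dy*np.cos(a),z]
c=(541,40.5);zb=5+p[2]-58.7
L=[];Rr=[]
for r in range(213,229):
    x=np.nonzero(ng[r,300:342])[0]+300; run=[k for k in x if 308<k<332]; L.append(min(run));Rr.append(max(run))
print(L,Rr)
print("expected edges: top/bot",proj(s,[w(c,14,3,-17,zb+30),w(c,14,3,17,zb+30),w(c,14,3,-17,zb),w(c,14,3,17,zb)]))
print("V cols centre rows 222..248, col 314,320,326");print(im[222:248,[314,320,326],2].T);print(im[222:248,[314,320,326],1].T)
for r in(218,224): print(r,im[r,306:334,1],im[r,306:334,2])
print("expected slot ends",proj(s,[w((540.4,40.5),14,0,-18,100),w((540.4,40.5),14,0,18,100)]))
for r in(240,241,242): print(r,im[r,306:334,2])
E
```

```text
[541.09  40.41 189.34] [-0.2   0.73 -0.65]
[np.int64(311), np.int64(311), np.int64(311), np.int64(311), np.int64(311), np.int64(311), np.int64(311), np.int64(311), np.int64(311), np.int64(311), np.int64(311), np.int64(311), np.int64(311), np.int64(311), np.int64(311), np.int64(311)] [np.int64(327), np.int64(327), np.int64(327), np.int64(327), np.int64(327), np.int64(327), np.int64(327), np.int64(327), np.int64(327), np.int64(327), np.int64(327), np.int64(327), np.int64(327), np.int64(327), np.int64(327), np.int64(327)]
expected edges: top/bot [[310.68 221.28]
 [326.94 220.54]
 [311.09 231.05]
 [326.97 230.33]]
V cols centre rows 222..248, col 314,320,326
[[ 57  60  60  60  58  60  68  78  75 103 144 146 146 145 142 144 149 132  86  68  65  93  93  94  97  96]
 [ 54  55  55  55  55  53  70  77  74 118 144 146 146 144 143 144 143 133  74  66  82  94  90 134 150 149]
 [ 79  81  79  80  81  79  80  79  72 146 147 145 147 145 145 146 139 117  70  63 102 142 144 149 149 148]]
[[107  89  81  85  88  81  56  33  37  35  34  35  35  35  36  34  36  29  33  38  31  33  36  35  34  35]
 [127 10
[... 322 characters left out ...]
0] [58 57 79 83 82 78 78 70 59 54 55 57 57 54 56 56 54 54 54 73 80 80 83 83 82 83 81 83]
224 [ 67  57  67  63  64  37  29  48  81 116 120 111 121 107 121 118 109 113 125  38  32  39  72  83  84  81  79  76] [57 58 57 57 56 69 78 75 60 55 53 55 55 55 55 56 56 54 53 73 79 78 81 80 82 82 81 81]
expected slot ends [[311.1  240.9 ]
 [327.44 240.15]]
240 [ 94  98 100  96  92  91  84  81  86  88  79  73  76  73  74  74  74  72  71  71  70  79 120 142 145 144 145 144]
241 [ 93  93  92  94  90  82  70  66  68  69  67  65  67  65  66  66  66  66  66  63  63  72  90 134 145 145 145 147]
242 [ 94  92  94  93  89  77  68  65  65  67  69  71  71  71  82  85  82  79  98 104 102 112 131 146 149 148 149 148]
```

The blade and slot agree within about 1 mm in both directions, so I go down gently.

Emit:
send_rows(motion=[{"tx": 0, "ty": 0, "tz": 0.02, "rx": 0, "ry": 0, "rz": 0, "gripper": 1}, {"tx": 0, "ty": 0, "tz": 0.02, "rx": 0, "ry": 0, "rz": 0, "gripper": 1}, {"tx": 0, "ty": 0, "tz": 0.01, "rx": 0, "ry": 0, "rz": 0, "gripper": 1}, {"tx": 0, "ty": 0, "tz": 0.01, "rx": 0, "ry": 0, "rz": 0, "gripper": 1}, {"tx": 0, "ty": 0, "tz": 0.006, "rx": 0, "ry": 0, "rz": 0, "gripper": 1}, {"tx": 0, "ty": 0, "tz": 0.006, "rx": 0, "ry": 0, "rz": 0, "gripper": 1}, {"tx": 0, "ty": 0, "tz": 0, "rx": 0, "ry": 0, "rz": 0, "gripper": 1}, {"tx": 0, "ty": 0, "tz": 0, "rx": 0, "ry": 0, "rz": 0, "gripper": 1}])

```text
time_s: 22.55
ee_pos: [541.0, 40.4, 153.5]
ee_rot: [179.9, 0.0, 104.0]
force: [-1.9, -0.6, 3.7]
gripper_width: 14.3
gripper_force: 20.0
```

The blade touches the chamfer on the +x side, so I shift 1 mm towards −x and continue.

Emit:
send_rows(motion=[{"tx": 0, "ty": -0.002, "tz": -0.002, "rx": 0, "ry": 0, "rz": 0, "gripper": 1}, {"tx": 0, "ty": 0, "tz": 0.002, "rx": 0, "ry": 0, "rz": 0, "gripper": 1}, {"tx": 0, "ty": 0, "tz": 0.002, "rx": 0, "ry": 0, "rz": 0, "gripper": 1}, {"tx": 0, "ty": 0, "tz": 0.002, "rx": 0, "ry": 0, "rz": 0, "gripper": 1}, {"tx": 0, "ty": 0, "tz": 0.002, "rx": 0, "ry": 0, "rz": 0, "gripper": 1}, {"tx": 0, "ty": 0, "tz": 0, "rx": 0, "ry": 0, "rz": 0, "gripper": 1}, {"tx": 0, "ty": 0, "tz": 0, "rx": 0, "ry": 0, "rz": 0, "gripper": 1}])

```text
time_s: 23.42
ee_pos: [539.8, 40.1, 149.8]
ee_rot: [180.0, 0.0, 104.0]
force: [-0.3, -0.4, -0.2]
gripper_width: 14.1
gripper_force: 20.0
```

Emit:
send_rows(motion=[{"tx": 0, "ty": 0, "tz": 0.006, "rx": 0, "ry": 0, "rz": 0, "gripper": 1}, {"tx": 0, "ty": 0, "tz": 0.006, "rx": 0, "ry": 0, "rz": 0, "gripper": 1}, {"tx": 0, "ty": 0, "tz": 0.006, "rx": 0, "ry": 0, "rz": 0, "gripper": 1}, {"tx": 0, "ty": 0, "tz": 0.006, "rx": 0, "ry": 0, "rz": 0, "gripper": 1}, {"tx": 0, "ty": 0, "tz": 0, "rx": 0, "ry": 0, "rz": 0, "gripper": 1}, {"tx": 0, "ty": 0, "tz": 0, "rx": 0, "ry": 0, "rz": 0, "gripper": 1}])

```text
time_s: 24.18
ee_pos: [539.9, 40.1, 137.8]
ee_rot: [180.0, 0.0, 104.0]
force: [0.1, -0.5, -0.9]
gripper_width: 14.2
gripper_force: 20.0
```

Sliding freely. 52 mm remain to a reported z of 85.7.

Emit:
send_rows(motion=[{"tx": 0, "ty": 0, "tz": 0.01, "rx": 0, "ry": 0, "rz": 0, "gripper": 1}, {"tx": 0, "ty": 0, "tz": 0.01, "rx": 0, "ry": 0, "rz": 0, "gripper": 1}, {"tx": 0, "ty": 0, "tz": 0.01, "rx": 0, "ry": 0, "rz": 0, "gripper": 1}, {"tx": 0, "ty": 0, "tz": 0.01, "rx": 0, "ry": 0, "rz": 0, "gripper": 1}, {"tx": 0, "ty": 0, "tz": 0.01, "rx": 0, "ry": 0, "rz": 0, "gripper": 1}, {"tx": 0, "ty": 0, "tz": 0.01, "rx": 0, "ry": 0, "rz": 0, "gripper": 1}, {"tx": 0, "ty": 0, "tz": 0.01, "rx": 0, "ry": 0, "rz": 0, "gripper": 1}, {"tx": 0, "ty": 0, "tz": 0.01, "rx": 0, "ry": 0, "rz": 0, "gripper": 1}, {"tx": 0, "ty": 0, "tz": 0, "rx": 0, "ry": 0, "rz": 0, "gripper": 1}, {"tx": 0, "ty": 0, "tz": 0, "rx": 0, "ry": 0, "rz": 0, "gripper": 1}])

```text
time_s: 25.42
ee_pos: [539.9, 40.1, 97.8]
ee_rot: [180.0, 0.0, 104.0]
force: [0.1, -0.2, -0.0]
gripper_width: 14.2
gripper_force: 20.0
```

Emit:
send_rows(motion=[{"tx": 0, "ty": 0, "tz": 0.01, "rx": 0, "ry": 0, "rz": 0, "gripper": 1}, {"tx": 0, "ty": 0, "tz": 0.01, "rx": 0, "ry": 0, "rz": 0, "gripper": 1}, {"tx": 0, "ty": 0, "tz": 0.004, "rx": 0, "ry": 0, "rz": 0, "gripper": 1}, {"tx": 0, "ty": 0, "tz": 0, "rx": 0, "ry": 0, "rz": 0, "gripper": 1}, {"tx": 0, "ty": 0, "tz": 0, "rx": 0, "ry": 0, "rz": 0, "gripper": 1}, {"tx": 0, "ty": 0, "tz": 0, "rx": 0, "ry": 0, "rz": 0, "gripper": 1}])

```text
time_s: 26.18
ee_pos: [540.0, 40.1, 85.9]
ee_rot: [180.0, 0.0, 104.0]
force: [0.7, -0.2, -0.3]
gripper_width: 13.8
gripper_force: 20.0
```

```bash
python3 - <<'E'
from h import *
np.set_printoptions(precision=1,suppress=True,linewidth=160)
s=grab("scene");to(540,40,85.7,104);print(env.state()["force"],env.state()["gripper_force"])
o=cv2.resize(s["frame"][195:265,270:370,::-1],(800,560),interpolation=cv2.INTER_CUBIC)
for zz in(100,112):
    for q in proj(s,[[543-17*-.242*-1*0+ (.242*17 if k<0 else -.242*17),40.3+k*16.5,zz] for k in(-1,1)]): cv2.circle(o,(int((q[0]-269.5)*8),int((q[1]-194.5)*8)),3,(255,255,0),-1)
cv2.imwrite("pics/c7.png",o)
E
```

```text
t 26.23 pos [539.9  40.1  85.9] rot [180.   0. 104.] | tx -0.0002 ty 0.0001 tz 0.0003 rz -0.0005
[-0.6  0.1 -1.4] 19.997950494289398
```

View pics/c7.png

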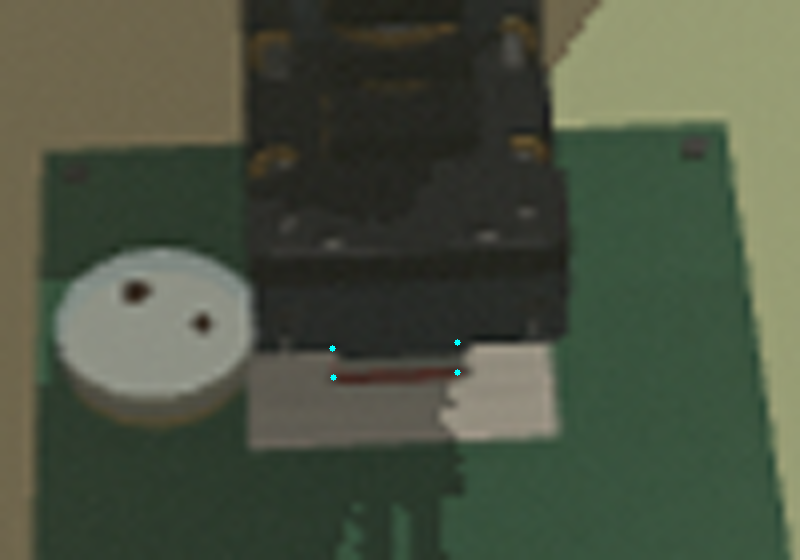

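The red line at crop (395,376) sits level with the plate, on the projected z = 100 points. The dish is at its place and the grip holds 20 N, so I hand it in.

```bash
python3 -c "
from workcell import env
print(env.job_done())"
```

```text
the job is handed in; nothing more can be done
None
```

The job is handed in, with no verdict shown yet: the jar stands on the mat, and the blue carrier is held in the slot at 20 N with its red line level with the reader's top, as far as the last picture shows; in the pictures the dish and yellow carrier had not moved.

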